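# Drop a packed set through the shutter gate into its carton

### The arm

A 7-joint arm with a two-finger parallel gripper is mounted at the origin on the work surface; the furniture and walls round the work are solid. World frame = base frame: x ahead of the robot, y to its left, z up, the work surface at z = 0. Lengths are in m, angles in rad, forces in N, time in s.
With the tool pointing down it reaches from about 0.425 to 0.925 m from the base axis. Payload 6.8 kg.
Tool frame: the origin (TCP) lies at the very end of the fingers, on their centre line; the grasp point (between the pads) lies 19 mm behind it; z points along the fingers, y is the line along which they close (so a half turn about z gives the same grasp; the last joint's range is limited). The gripper opens to 85 mm and grips with 20 to 120 N. Pads are 22 mm wide; open, the fingers measure 114 mm over their backs; the gripper's body (76 mm by 85 mm) begins 54 mm behind the grasp point. The pads swing forward as they close: fully open they stand 13 mm farther back than shut.
Start: joints at [-1.303, 0.477, 0.022, 1.555, -0.011, 1.109, -0.083], TCP at [0.248, 0.628, 0.231] pointing down, gripper open.
Joint ranges: [-2.96, 2.96], [-0.34, 2.1], [-1.41, 1.46], [0.24, 2.44], [-1.37, 4.51], [0.17, 1.92], [-2.96, 2.96]. Speed limits (rad/s): [2.39, 2.39, 3.14, 3.14, 3.14, 3.14, 3.14].

### API

Orientations are given as a rotation vector (axis times angle).
In Python, from bench import r gives the robot as it stands.
- The arm moves only by the tool play_rows, never from a script. Its argument "targets" is text: rows parted by semicolons, each of 5 numbers parted by spaces: the closure, from -1 (fully open) to 1 (shut), then the shift along the tool's x, y, z in m, then the turn about the tool's z in rad. In form: gripper dx dy dz spin; .... A call has 1 to 8 rows; each row is the pose to reach, as a shift and turn from the pose commanded when the call began, along the tool's axes at that moment; what a row does not reach only later rows make up. A row lasts 1/12 s, in which the tool goes at most 41.7 mm and 7.16 degrees, less where a joint would pass 70% of its speed; a pose out of reach is approached as far as the arm can. A call with a gripper value outside its range is refused whole. The fingers move at their own pace and stop on an object; "squeeze" is the grip in N (left out, the last holds). Time passes only in rows, so rows that repeat a pose let the fingers close. It gives the time, the measured TCP pose, the force, the opening and the grip force at its end, in the units of the state.
- r.get_obs(): the state, without advancing time (a new reading comes with each control period).
- r.grab_frame(name): name is "scene" or "top" or "wrist"; returns the picture (400x640x3 uint8, red, green, blue); there is no depth.
- r.camera_info(name): a dict with "fov_y" (degrees; the focal length in pixels is half the picture's height over the tangent of half this angle, whatever the lens; pixels are square), "cx", "cy" (the principal point, pixels), "position" and "rotation" of the camera in the world. Camera axes: x right, y down, z forward; pixel columns grow to the right and rows downward; lengths in m; the calibration is good to about 2 mm. The wrist camera is an equidistant fisheye: a pixel r from the principal point sees the ray r / f radians off the axis. A picture is of the moment at which its call begins: read the wrist's pose just before it. camera_info takes no time and is no camera call; for the wrist camera it gives the pose at the moment of the call.
- r.hand_in(): hands the job in; it is judged then, once.
The state is a dict: "clock": time; "joints": joint angles; "qvel": joint speeds; "tau": joint torques, N m; "tcp_pos": TCP position; "orientation": TCP orientation; "contact_force": force on the tool from outside, world axes, zero at the start; "moment": the same for the moment, N m; "grip_width": finger opening in m; "gripper_force": force on a finger pad.
Only numpy, scipy, OpenCV 4.12 (cv2) and the standard library are available. Lean on these libraries where they do the work, as an engineer would, in place of code of your own. Each camera call takes 0.05 s, during which the arm holds its last target. There are 200 camera calls.

### The job

Make up one set: stand the glue stick, the staples box (on its end) and the tape measure each in the pocket of the drop gate that fits it, and let each rest on the closed shutter. When all three are in, pull the shutter out by its bar against the spring until its front edge is level with the black lines on the side rails, so that the whole set falls into the carton below, and finish while still holding it there. Leave the other things on the table where they are.

Things in the scene. Friction and masses are not known exactly. Their poses are not given: they have to be found in the camera images.
- drop_gate: Fixed fixture: two aluminium side rails 94 mm high (130 mm long, 212 mm over their outsides) carry a white block, 54 mm in x, 205 mm in y, from 100 to 140 mm above the table, with a row of 3 chamfered through pockets. Their floor is the closed shutter, 99 mm above the table. Origin: on the table under the block's middle; x to the gate's back, away from the robot, y to its left, z up; pull side -x
- round_pocket (a point): centre of the mouth of the round pocket, 30 mm across, for the glue stick; left of the row (67 mm to +y of the gate's origin, 140 mm up); axes as drop_gate
- small_pocket (a point): centre of the mouth of the small oblong pocket, 30 mm in the gate's x by 44 mm in its y, for the staples box on its end; middle of the row (22 mm to +y, 140 mm up); its y is the 44 mm side; axes as drop_gate
- large_pocket (a point): centre of the mouth of the large oblong pocket, 34 mm in the gate's x by 74 mm in its y, for the tape measure; right of the row (45 mm to -y, 140 mm up); axes as drop_gate
- shutter (a joint): how far the steel shutter plate is pulled out towards the gate's front (-x), m: 0 closed (a spring pulls it shut: 4.5 N at 0, plus 0.18 N per mm), 0.040 at the mark, 0.055 stop. The pockets are wholly open from about 0.035. Let go, it snaps shut
- bar_middle (a point): middle of the pull bar of the dark steel U handle on the shutter's front, on the bar's centre line, 135 mm above the table; axes as drop_gate. The round bar, 12 mm thick, lies along y, 56 mm clear between the handle's two legs, 30 mm clear above the shutter plate; 43 mm of room to the block when shut. Grip it from above, fingers before and behind it
- mark_line (a point): the black line across the top of the left side rail (its twin is on the right rail); the shutter plate's front edge is level with it when pulled to the mark (40 mm)
- carton: open cardboard tray 114 (x) x 180 (y) x 55 mm, wall 3 mm, loose, standing under the pocket block between the side rails. Origin: centre of its underside; axes as drop_gate
- carton_place (a point): where the middle of the carton stands, on the table between the side rails, a fixed point of the drop gate 28 mm in front of its origin
- glue_stick: upright glue stick, round, 24 mm across, 83 mm tall, to the robot's right. Origin: centre of its foot, z up
- staples_box: staples box standing on its end: 58 mm tall, footprint 36 mm (own x) by 24 mm (own z, level); own y points up. Origin: middle of a large face, 29 mm up; the box's middle is 12 mm along its own +z. It goes in with the 24 mm side along the gate's x, either way round
- box_foot (a point): centre of the foot of the standing staples box; axes as staples_box
- tape_measure: tape measure standing on its foot, 28 mm thick (own x, 26 mm at the grip), 69 mm long (own y), 62 mm tall, to the robot's right (another on the table behind is out of reach). Origin: under its middle on its foot, z up. Either way round fits the pocket, thin side along the gate's x
- eraser: eraser 19x42x12 mm among the set's things; leave it. Origin: centre of its underside
- marker_green: felt marker lying on its side, 138 mm long along its x, 17 mm thick; leave it
- till_roll: till roll standing, 48 mm across, 57 mm tall; leave it
- tape_black: roll of insulating tape lying flat, 68 mm across, 19 mm high; leave it
- tape_dispenser: weighted tape dispenser 58x157x79 mm, left of the drop gate; leave it
Mind the look-alikes: they are no part of the job. Of the things that look like the glue_stick, take the one that is farthest from the robot's base at the start.

How it is judged:
By the outcome, as a careful person would: the job done as asked, in the order asked, and still so for the second after the job is handed in, while the arm keeps its last pose, push and grip.
It also fails if it takes over 72 s, if anything falls off the work surface, if the arm or the gripper's body presses on something with over 40 N, if the wrist force passes 120 N, or if a joint passes its speed limit or range.

## Working session

There is one attempt and no reset: what is moved stays moved. The work goes in short steps, Python scripts to look and compute and a tool call to move; the robot and the scene stay as the last step left them, time stands still between calls to the robot, and variables do not carry over. Pictures are saved under pics/ and viewed, at most 10 in all, crops included, and the job is handed in when it is done.

Besides the shell and the picture viewer there is one more tool, called after ">>>" by a JSON object that holds its "fn" and its "kwargs", one argument or row to a line. play_rows: Moves the arm, as the interface text tells. Its arguments: {"type":"object","properties":{"targets":{"type":"string"},"squeeze":{"type":"number"}},"required":["targets"]}

```bash
ls; mkdir -p pics; cat > h.py <<'E'
import numpy as np, cv2
from bench import r
from scipy.spatial.transform import Rotation as R
def rot(x):
    x=np.array(x,float); return x if x.shape==(3,3) else (R.from_rotvec(x).as_matrix() if x.shape==(3,) else R.from_quat(x).as_matrix())
def save(name,fn):
    ci=r.camera_info(name); im=r.grab_frame(name); cv2.imwrite('pics/'+fn,im[:,:,::-1]); np.save('pics/'+fn[:-4]+'.npy',dict(ci),allow_pickle=True); return im,ci
def load(fn): return cv2.imread('pics/'+fn), np.load('pics/'+fn[:-4]+'.npy',allow_pickle=True).item()
def ray(ci,u,v,fish=False):
    f=200/np.tan(np.radians(ci['fov_y'])/2); x,y=(u-ci['cx'])/f,(v-ci['cy'])/f
    if fish:
        t=np.hypot(x,y); d=np.array([x/t*np.sin(t),y/t*np.sin(t),np.cos(t)]) if t>1e-9 else np.array([0,0,1.])
    else: d=np.array([x,y,1.])
    return np.array(ci['position']),rot(ci['rotation'])@d
def onz(ci,u,v,z,fish=False):
    p,d=ray(ci,u,v,fish); return p+d*(z-p[2])/d[2]
def proj(ci,P,fish=False):
    f=200/np.tan(np.radians(ci['fov_y'])/2); c=rot(ci['rotation']).T@(np.array(P)-ci['position'])
    if fish:
        t=np.arctan2(np.hypot(c[0],c[1]),c[2]); s=t/np.hypot(c[0],c[1])
        return ci['cx']+f*c[0]*s, ci['cy']+f*c[1]*s
    return ci['cx']+f*c[0]/c[2], ci['cy']+f*c[1]/c[2]
E
python3 - <<'E'
from h import *
o=r.get_obs(); print(o)
for n in('scene','top','wrist'):
    im,ci=save(n,n+'0.png'); print(n,ci)
E
```

```text
pics
{'clock': 0.0, 'joints': array([-1.30309424,  0.47782891,  0.02233177,  1.55644936, -0.01151074,
        1.10928662, -0.0831165 ]), 'qvel': array([-0.00107279, -0.00012066,  0.00042412,  0.00165495,  0.00190182,
        0.00088508,  0.00075813]), 'tau': array([ 1.58323005e-04, -5.96449220e+01,  1.60827778e+00, -2.81201130e+01,
        1.25066412e-02,  9.18955629e-03,  1.60478385e-05]), 'tcp_pos': array([0.24752744, 0.62734326, 0.23030712]), 'orientation': array([-5.86788044e-01, -3.08607956e+00,  2.87591412e-03]), 'contact_force': array([-0.57687478,  0.3094458 ,  0.37029942]), 'moment': array([0.00327475, 0.0271205 , 0.06506644]), 'gripper_force': 0.0, 'grip_width': 0.08520165150502144}
scene {'fov_y': 55.59003824343433, 'cx': 311.73850364192265, 'cy': 201.87932869806932, 'position': array([-0.0460846 , -0.82293889,  0.75030739]), 'rotation': array([-2.1119838 ,  0.58102555, -0.32577845])}
top {'fov_y': 52.34808877753848, 'cx': 322.6025229061534, 'cy': 200.07655979879527, 'position': array([ 0.36943566, -0.02478918,  1.526364  ]), 'rotation': array([-2.17436395,  2.20026306, -0.08966227])}
wrist {'fov_y': 65.70646984690485, 'cx': 312.75477909161623, 'cy': 200.92760231213714, 'position': array([0.18326883, 0.65299788, 0.37315989]), 'rotation': array([2.39836532, 1.63126853, 0.22796586])}
```

View pics/top0.png

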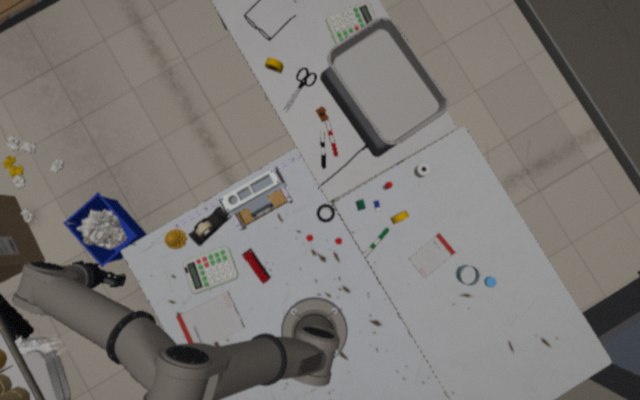

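View pics/scene0.png

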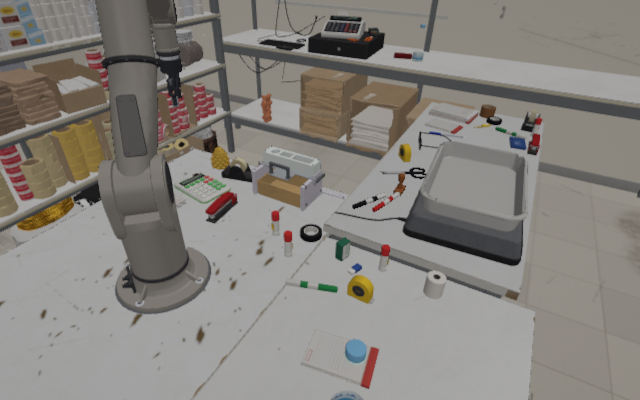

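The top view shows the gate at (255,195). Three red-capped sticks are at top (310,238), (338,240) and (388,185), which are scene (276,222), (288,243) and (384,257). The green staples box is at (361,205), a blue eraser at (377,204) and the yellow tape at (400,216). Next I'll measure all of these and enlarge the views.

```bash
python3 - <<'E'
from h import *
t,ct=load('top0.png'); s,cs=load('scene0.png')
def blobs(im,lo,hi,roi,amin=8):
    h=cv2.cvtColor(im,cv2.COLOR_BGR2HSV); m=cv2.inRange(h,lo,hi)
    k=np.zeros_like(m); x0,y0,x1,y1=roi; k[y0:y1,x0:x1]=m[y0:y1,x0:x1]
    n,l,st,c=cv2.connectedComponentsWithStats(k); return [(c[i].round(1),st[i].tolist()) for i in range(1,n) if st[i][4]>=amin]
red=((0,120,90),(8,255,255));yel=((18,120,100),(32,255,255));grn=((60,80,20),(90,255,255))
for nm,c in(('red',red),('yel',yel),('grn',grn)):
    print(nm)
    for b in blobs(t,*c,(290,150,460,260)): print(' top',b,onz(ct,*b[0],{'red':.083,'yel':.062,'grn':.058}[nm]).round(3))
    for b in blobs(s,*c,(250,200,450,310)): print(' scn',b)
# triangulate glue cap tops
def tri(a,b):
    p,d=ray(ct,*a);q,e=ray(cs,*b);A=np.stack([d,-e],1);x=np.linalg.lstsq(A,q-p,rcond=None)[0];return ((p+d*x[0]+q+e*x[1])/2).round(3)
for a,b in(((310,238),(276,213)),((338,240),(288,234)),((388,185),(384,249))): print(tri(a,b),np.hypot(*tri(a,b)[:2]))
A=cv2.resize(t[140:280,190:450],None,fx=3,fy=3,interpolation=cv2.INTER_CUBIC)
cv2.imwrite('pics/c1.png',A)
B=cv2.resize(s[130:310,220:460],None,fx=3.3,fy=3.3,interpolation=cv2.INTER_CUBIC); cv2.imwrite('pics/c2.png',B)
E
```

```text
red
 top (array([334.8, 152.3]), [333, 150, 4, 6, 13]) [ 0.648 -0.083  0.083]
 top (array([388.1, 184.9]), [386, 183, 6, 5, 17]) [ 0.528 -0.271  0.083]
 top (array([309.1, 237.8]), [307, 235, 5, 6, 18]) [0.344 0.013 0.083]
 top (array([445. , 243.5]), [437, 234, 17, 20, 80]) [ 0.318 -0.468  0.083]
 top (array([337.7, 240.6]), [336, 239, 5, 5, 16]) [ 0.332 -0.088  0.083]
 scn (array([378.4, 206.3]), [373, 202, 12, 10, 56])
 scn (array([275. , 215.5]), [272, 211, 7, 10, 64])
 scn (array([287.8, 236. ]), [284, 231, 8, 11, 75])
 scn (array([385.1, 250. ]), [381, 245, 9, 11, 81])
yel
 top (array([399.9, 216.6]), [392, 211, 16, 12, 104]) [ 0.415 -0.315  0.062]
 scn (array([272.5, 226.5]), [272, 224, 2, 6, 10])
 scn (array([361.2, 287.9]), [348, 275, 25, 28, 417])
grn
 top (array([360.4, 204.3]), [357, 200, 8, 9, 49]) [ 0.462 -0.173  0.058]
 top (array([383.2, 233.2]), [379, 228, 9, 11, 40]) [ 0.356 -0.254  0.058]
 top (array([372.4, 245.6]), [371, 244, 4, 4, 13]) [ 0.312 -0.214  0.058]
 scn (array([340.6, 247.6]), [336, 238, 14, 23, 151])
 scn (array([303.6, 284.2]), [300, 281, 8, 7, 38])
 scn (array([327. , 287.8]), [318, 284, 19, 8, 105])
[0.344 0.009 0.082] 0.3441177124182944
[ 0.333 -0.089  0.075] 0.34468826495835336
[ 0.528 -0.272  0.073] 0.5939427581846588
```

View pics/c1.png

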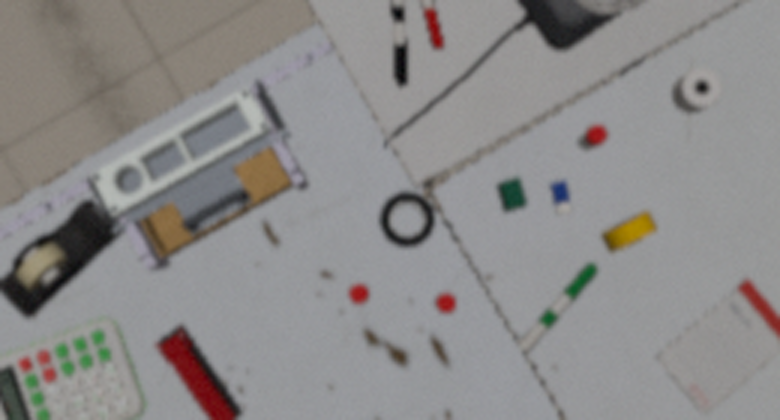

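View pics/c2.png

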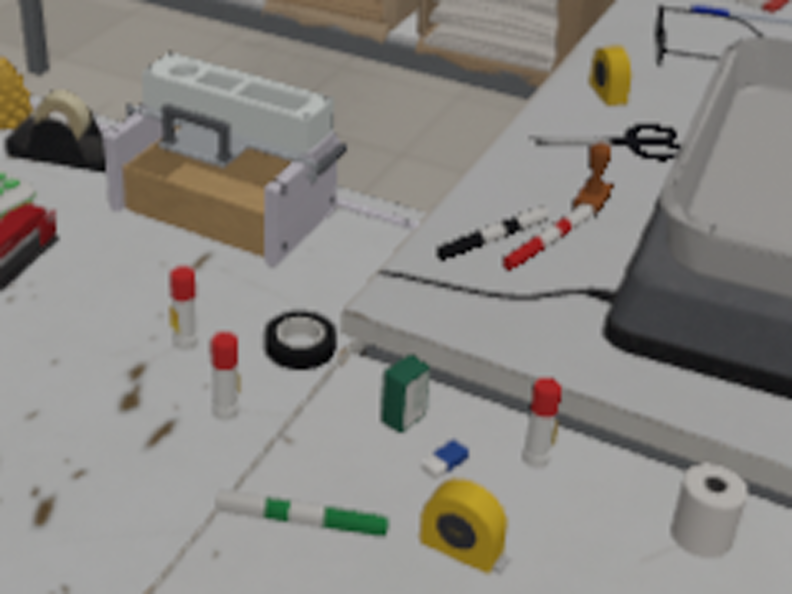

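The sticks' distances from the base are 0.344, 0.345 and 0.594 m. The stick meant is therefore the farthest one, at top (388,185) / scene (385,250), about (0.528,-0.272). The crops confirm the standing green box, the yellow tape and the blue/white eraser. Next is a coarse pose for the gate and the tool frame.

```bash
cat >> h.py <<'E'
def tgt(x,y,z,yd=None,cmd=None):
    """print shift in tool axes & spin to reach world x,y,z with tool y along world angle yd (deg, mod 180)"""
    o=r.get_obs(); M=rot(o['orientation']); p=np.array(o['tcp_pos'])
    d=M.T@(np.array([x,y,z])-p); ya=np.degrees(np.arctan2(M[1,1],M[0,1]))
    s=0
    if yd is not None: s=-((yd-ya+90)%180-90)   # tool z down: positive spin = negative world yaw
    print('t',round(o['clock'],2),'tcp',p.round(4),'ytool',round(ya,1),'shift',d.round(4),'spin',np.radians(s).round(4),'j',np.round(o['joints'],2),'w',round(o['grip_width'],4))
E
python3 - <<'E'
from h import *
t,ct=load('top0.png')
h=cv2.cvtColor(t,cv2.COLOR_BGR2HSV)
# corners of block top from crop pixel coordinates
C=[(95,178),(250,88),(268,124),(106,216)]
W=[onz(ct,190+a/3,140+b/3,.14) for a,b in C]; print(np.round(W,3)); 
print('mid',np.mean(W,0).round(3)); e=W[0]-W[1]; print('y dir',np.degrees(np.arctan2(e[1],e[0])))
for a,b in((129,179),(166,161),(217,128)): print(onz(ct,190+a/3,140+b/3,.14).round(3))
M=rot(r.get_obs()['orientation']); print(M.round(3))
c=np.mean(W,0); tgt(c[0]-.05,c[1]-.03,.30)
# footprints of yellow and green in top view
for lo,hi,roi in(((18,120,90),(32,255,255),(385,200,415,230)),((60,80,20),(90,255,255),(350,195,371,212))):
    m=cv2.inRange(h,lo,hi);k=np.zeros_like(m);k[roi[1]:roi[3],roi[0]:roi[2]]=m[roi[1]:roi[3],roi[0]:roi[2]]
    print(cv2.minAreaRect(cv2.findNonZero(k)))
E
```

```text
[[0.479 0.308 0.14 ]
 [0.58  0.132 0.14 ]
 [0.538 0.111 0.14 ]
 [0.436 0.295 0.14 ]]
mid [0.508 0.212 0.14 ]
y dir 119.8571442768584
[0.477 0.269 0.14 ]
[0.497 0.227 0.14 ]
[0.535 0.169 0.14 ]
[[-0.93   0.367 -0.   ]
 [ 0.367  0.93  -0.001]
 [-0.    -0.001 -1.   ]]
t 0.15 tcp [0.2476 0.6275 0.2305] ytool 68.5 shift [-0.3596 -0.3377 -0.069 ] spin 0.0 j [-1.3   0.48  0.02  1.56 -0.01  1.11 -0.08] w 0.0853
((399.5, 216.99996948242188), (6.7082037925720215, 16.099689483642578), 63.43495178222656)
((360.32354736328125, 204.2941436767578), (8.00367546081543, 5.820855140686035), 75.96376037597656)
```

>>> {"fn": "play_rows", "kwargs": {
  "targets": "-1 -0.06 -0.06 -0.07 0.1; -1 -0.3 -0.22 -0.07 0.3; -1 -0.3 -0.22 -0.07 0.4; -1 -0.3 -0.22 -0.07 0.5; -1 -0.3 -0.22 -0.07 0.6; -1 -0.36 -0.3 -0.07 0.672; -1 -0.386 -0.317 -0.07 0.672; -1 -0.386 -0.317 -0.07 0.672"
}}

```text
clock: 0.82
tcp_pos: [0.4083, 0.3471, 0.2885]
orientation: [-1.572, -2.72, 0.0]
contact_force: [1.0, 0.3, -0.3]
grip_width: 0.0855
gripper_force: 0.0
```

>>> {"fn": "play_rows", "kwargs": {
  "targets": "-1 0 0 0 0;-1 0 0 0 0"
}}

```text
clock: 0.98
tcp_pos: [0.4095, 0.3464, 0.2888]
orientation: [1.579, 2.715, 0.001]
contact_force: [-0.2, 1.1, -0.9]
grip_width: 0.0852
gripper_force: 0.0
```

```bash
python3 - <<'E'
from h import *
tgt(.485,.20,.32,30)
E
```

```text
t 0.98 tcp [0.4095 0.3464 0.2888] ytool 29.6 shift [-0.1646 -0.0067 -0.0312] spin -0.0065 j [-1.05  0.19  0.27  1.83 -0.06  1.12 -0.24] w 0.0852
```

>>> {"fn": "play_rows", "kwargs": {
  "targets": "-1 -0.165 -0.007 -0.03 -0.006;-1 -0.165 -0.007 -0.03 -0.006;-1 -0.165 -0.007 -0.03 -0.006;-1 -0.165 -0.007 -0.03 -0.006;-1 -0.165 -0.007 -0.03 -0.006;-1 -0.165 -0.007 -0.03 -0.006;-1 -0.165 -0.007 -0.03 -0.006"
}}

```text
clock: 1.57
tcp_pos: [0.4835, 0.2043, 0.318]
orientation: [-1.561, -2.725, -0.0]
contact_force: [-0.3, 0.4, -0.5]
grip_width: 0.0855
gripper_force: 0.0
```

```bash
python3 - <<'E'
from h import *
im,ci=save('wrist','w1.png'); tgt(.485,.20,.32,30); print(ci, rot(ci['rotation']).round(3))
E
```

```text
t 1.62 tcp [0.4832 0.2049 0.3179] ytool 30.5 shift [-0.0052 -0.0009 -0.0021] spin 0.0086 j [-0.85  0.15  0.37  1.82 -0.06  1.18  0.08] w 0.0853
{'fov_y': 65.70646984690485, 'cx': 312.75477909161623, 'cy': 200.92760231213714, 'position': array([0.44892352, 0.26425038, 0.46081366]), 'rotation': array([2.77043926, 0.75185954, 0.10558342])} [[ 0.863  0.486  0.139]
 [ 0.506 -0.829 -0.237]
 [ 0.     0.275 -0.961]]
```

View pics/w1.png

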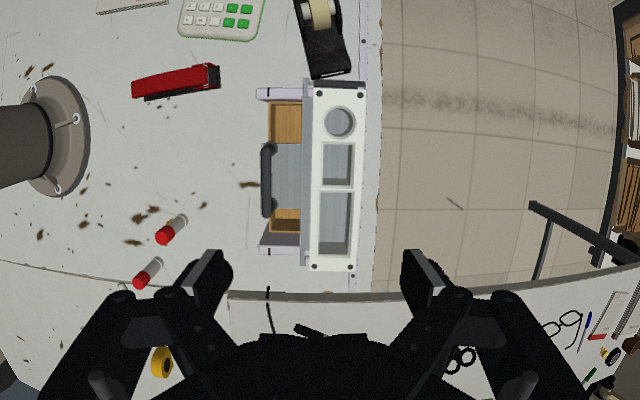

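The wrist view shows the gate from above: round pocket at (339,122), small pocket (338,164), large pocket (336,224), bar from (267,145) to (267,215). The rail tops are at the left end of the gate and the stick-like red caps are off to the lower left.

```bash
python3 - <<'E'
from h import *
w,c=load('w1.png'); hsv=cv2.cvtColor(w,cv2.COLOR_BGR2HSV); g=hsv[:,:,2]
# undistort: rectify block-top plane z=.14 to metric image (1mm/px) around guess
G=np.array([.505,.215]);yaw=np.radians(30);ex=np.array([np.cos(yaw),np.sin(yaw)]);ey=np.array([-ex[1],ex[0]])
def rect(z,rng=(-.12,.08,-.13,.13),s=2000):
    xs=np.arange(rng[0],rng[1],1/s);ys=np.arange(rng[2],rng[3],1/s)
    u=np.zeros((len(ys),len(xs)),np.float32);v=u.copy()
    for i,y in enumerate(ys):
        P=np.array([[*(G+ex*x+ey*y),z] for x in xs]);q=rot(c['rotation']).T@(P-c['position']).T
        f=200/np.tan(np.radians(c['fov_y'])/2);rr=np.hypot(q[0],q[1]);t=np.arctan2(rr,q[2])
        u[i]=c['cx']+f*q[0]/rr*t;v[i]=c['cy']+f*q[1]/rr*t
    return cv2.remap(w,u,v,cv2.INTER_CUBIC),xs,ys
im,xs,ys=rect(.14); cv2.imwrite('pics/rect.png',im[::-1])
for k,y in enumerate((67,22,-45)):
    row=cv2.cvtColor(im,cv2.COLOR_BGR2GRAY)
    j=np.argmin(abs(ys-y/1000)); print('y',y,[int(a) for a in row[j-4:j+5].mean(0)[140:320:6]],xs[140].round(3))
i=np.argmin(abs(xs)); col=row[:,i-6:i+7].mean(1); print([(int(ys[k]*1000),int(col[k])) for k in range(0,len(ys),6)])
E
```

```text
y 67 [128, 126, 123, 134, 130, 127, 135, 136, 138, 216, 214, 215, 206, 151, 139, 143, 137, 138, 139, 146, 140, 97, 87, 149, 218, 215, 216, 184, 183, 183] -0.05
y 22 [136, 143, 139, 140, 136, 142, 136, 137, 151, 214, 214, 211, 208, 143, 147, 145, 142, 141, 144, 144, 144, 87, 95, 159, 216, 215, 212, 177, 183, 182] -0.05
y -45 [57, 58, 57, 59, 92, 142, 143, 138, 190, 212, 212, 197, 143, 143, 146, 147, 146, 145, 147, 149, 147, 107, 79, 144, 215, 214, 186, 183, 182, 184] -0.05
[(-130, 184), (-127, 182), (-124, 183), (-121, 183), (-118, 183), (-114, 183), (-111, 183), (-108, 181), (-105, 200), (-102, 211), (-99, 211), (-96, 210), (-93, 211), (-90, 211), (-87, 193), (-84, 166), (-81, 93), (-78, 96), (-75, 97), (-72, 97), (-69, 95), (-66, 147), (-63, 144), (-60, 146), (-57, 145), (-54, 144), (-51, 145), (-48, 146), (-45, 146), (-42, 146), (-39, 147), (-36, 146), (-33, 147), (-30, 147), (-27, 147), (-24, 146), (-21, 147), (-18, 148), (-15, 147), (-12, 145), (-9, 181), (-6, 205), (-3, 182), (0, 97), (2, 95), (5, 134), (8, 143), (11, 144), (14, 144), (17, 142), (20, 142), (23, 140), (26, 141), (29, 140), (32, 141), (35, 139), (38, 139), (41, 177), (44, 208), (47, 182), (50, 99), (53, 139), (56, 139), (59, 138), (62, 138), (65, 139), (68, 138), (71, 139), (74, 139), (77, 131), (80, 183), (83, 216), (86, 215), (89, 214), (92, 214), (95, 214), (98, 198), (101, 50), (104, 60), (107, 86), (110, 185), (113, 32), (116, 74), (119, 36), (122, 32), (125, 34), (128, 28)]
```

View pics/rect.png

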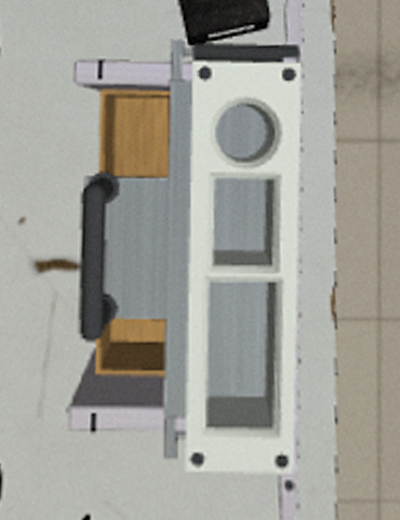

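Gate: origin about (0.508,0.212), yaw about 29°. The measured block is 54 × 204.5 mm, which matches the given size, and the coarse top-view estimate agrees. Now over to the objects for a near look.

>>> {"fn": "play_rows", "kwargs": {
  "targets": "-1 -0.25 -0.14 0 0;-1 -0.25 -0.14 0 0;-1 -0.25 -0.14 0 0;-1 -0.25 -0.14 0 0;-1 -0.25 -0.14 0 0;-1 -0.25 -0.14 0 0;-1 -0.25 -0.14 0 0;-1 -0.25 -0.14 0 0"
}}

```text
clock: 2.28
tcp_pos: [0.4888, -0.0897, 0.3185]
orientation: [1.572, 2.718, -0.003]
contact_force: [-0.4, -0.6, 1.0]
grip_width: 0.0853
gripper_force: 0.0
```

>>> {"fn": "play_rows", "kwargs": {
  "targets": "-1 -0.18 -0.105 0 0;-1 -0.18 -0.105 0 0;-1 -0.18 -0.105 0 0;-1 -0.18 -0.105 0 0;-1 -0.18 -0.105 0 0;-1 -0.18 -0.105 0 0;-1 -0.18 -0.105 0 0;-1 -0.18 -0.105 0 0"
}}

```text
clock: 2.95
tcp_pos: [0.4907, -0.29, 0.3175]
orientation: [-1.559, -2.726, -0.001]
contact_force: [0.0, 0.6, 0.4]
grip_width: 0.0855
gripper_force: 0.0
```

```bash
python3 - <<'E'
from h import *
im,ci=save('wrist','w2.png'); tgt(.49,-.29,.32,29); print(ci['position'])
E
```

```text
t 3.0 tcp [ 0.4909 -0.2894  0.3177] ytool 30.5 shift [-0.     -0.0011 -0.0023] spin 0.027 j [-0.17  0.27  0.74  1.74 -0.2   1.21  1.16] w 0.0854
[ 0.45615379 -0.23017665  0.46038252]
```

View pics/w2.png

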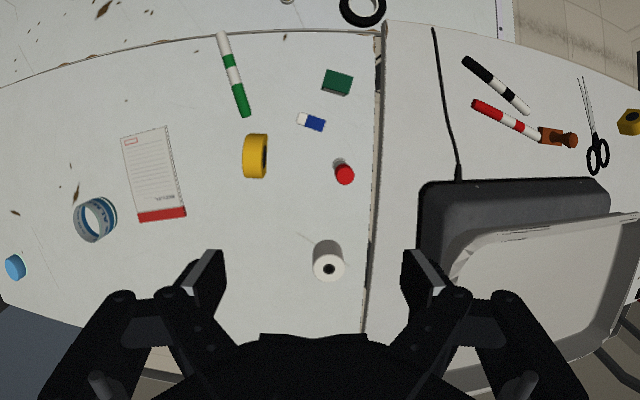

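The wrist view shows the green box at (337,82), eraser (311,121), yellow tape (256,157), red cap of the chosen stick (344,173) and till roll (329,262). I'll rectify it at the top planes.

```bash
cat >> h.py <<'E'
def rectify(w,c,cx,cy,z,half=.06,s=2500):
    "world-aligned view: image right=+x, image up=+y"
    n=int(2*half*s);a=(np.arange(n)+.5)/s-half
    X,Y=np.meshgrid(cx+a,cy-a);P=np.stack([X,Y,np.full_like(X,z)],-1)-c['position'];q=P@rot(c['rotation'])
    f=200/np.tan(np.radians(c['fov_y'])/2);rr=np.hypot(q[...,0],q[...,1]);k=np.arctan2(rr,q[...,2])/rr*f
    return cv2.remap(w,(c['cx']+q[...,0]*k).astype(np.float32),(c['cy']+q[...,1]*k).astype(np.float32),cv2.INTER_CUBIC)
E
python3 - <<'E'
from h import *
w,c=load('w2.png'); L=[]
for nm,(x,y),z,lo,hi in(('box',(.462,-.173),.058,(60,80,20),(90,255,255)),('tape',(.415,-.315),.062,(18,120,80),(32,255,255)),('glue',(.528,-.272),.083,(0,120,60),(8,255,255))):
    im=rectify(w,c,x,y,z); L.append(cv2.resize(im,(260,260)))
    h=cv2.cvtColor(im,cv2.COLOR_BGR2HSV); m=cv2.inRange(h,lo,hi)|(cv2.inRange(h,(172,120,60),(180,255,255)) if nm=='glue' else 0)
    m=cv2.morphologyEx(m,cv2.MORPH_OPEN,np.ones((5,5)))
    k=max(cv2.findContours(m,0,2)[0],key=cv2.contourArea); (a,b),sz,an=cv2.minAreaRect(k)
    print(nm,'centre',round(x-.06+a/2500,4),round(y+.06-b/2500,4),'size mm',np.round(np.array(sz)/2.5,1),'ang(img)',round(an,1))
    V=h[:,:,2]
cv2.imwrite('pics/c3.png',np.hstack(L))
E
```

```text
box centre 0.4607 -0.1762 size mm [24.3 35.4] ang(img) 75.4
tape centre 0.4158 -0.3139 size mm [58.9 32.8] ang(img) 63.7
glue centre 0.5264 -0.2724 size mm [26.6 22.6] ang(img) 45.0
```

View pics/c3.png

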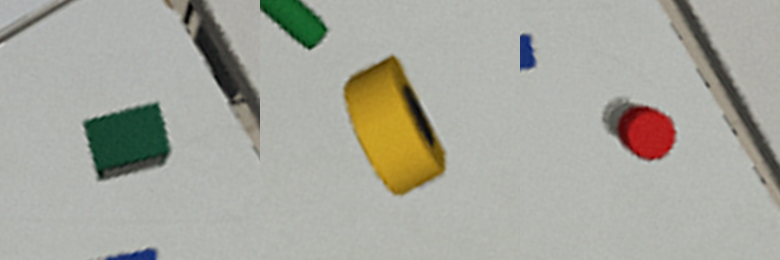

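Box: footprint 24.3 × 35.4 mm at (0.4607,-0.1762), 24 mm side along 104.6°. Glue cap at (0.5265,-0.2727). The tape is at about (0.415,-0.312) with its thin side near 27°; its lengthwise centre needs a view from straight above, so I'll put the camera over it.

>>> {"fn": "play_rows", "kwargs": {
  "targets": "-1 -0.05 -0.081 0.11 0.06;-1 -0.05 -0.081 0.11 0.06;-1 -0.05 -0.081 0.11 0.06;-1 -0.05 -0.081 0.11 0.06;-1 -0.05 -0.081 0.11 0.06;-1 -0.05 -0.081 0.11 0.06;-1 -0.05 -0.081 0.11 0.06"
}}

```text
clock: 3.58
tcp_pos: [0.4472, -0.3744, 0.2092]
orientation: [1.639, 2.679, 0.002]
contact_force: [-0.3, 0.4, 0.4]
grip_width: 0.0855
gripper_force: 0.0
```

```bash
python3 - <<'E'
from h import *
w,c=save('wrist','w3.png'); w=w[:,:,::-1].copy(); print(c['position']); tgt(.415,-.312,.12,27)
x,y=.415,-.312
L=[]
for z in(.0,.02,.062):
    im=rectify(w,c,x,y,z); L.append(cv2.resize(im,(260,260)))
    m=cv2.inRange(cv2.cvtColor(im,cv2.COLOR_BGR2HSV),(18,120,60),(32,255,255)); m=cv2.morphologyEx(m,cv2.MORPH_OPEN,np.ones((5,5)))
    k=max(cv2.findContours(m,0,2)[0],key=cv2.contourArea); (a,b),sz,an=cv2.minAreaRect(k)
    print(z,'centre',round(x-.06+a/2500,4),round(y+.06-b/2500,4),'size mm',np.round(np.array(sz)/2.5,1),'ang(img)',round(an,1))
cv2.imwrite('pics/c4.png',np.hstack(L))
E
```

```text
[ 0.41579638 -0.31249202  0.35195139]
t 3.63 tcp [ 0.4474 -0.3746  0.2096] ytool 27.1 shift [ 0.0706 -0.0005  0.0895] spin 0.0016 j [ 0.04  0.42  0.72  1.84 -0.33  1.    1.37] w 0.0852
0.0 centre 0.414 -0.3209 size mm [67.6 31.3] ang(img) 63.4
0.02 centre 0.4141 -0.3204 size mm [63.9 29.5] ang(img) 62.9
0.062 centre 0.4143 -0.3194 size mm [55.8 25.7] ang(img) 62.8
```

View pics/c4.png

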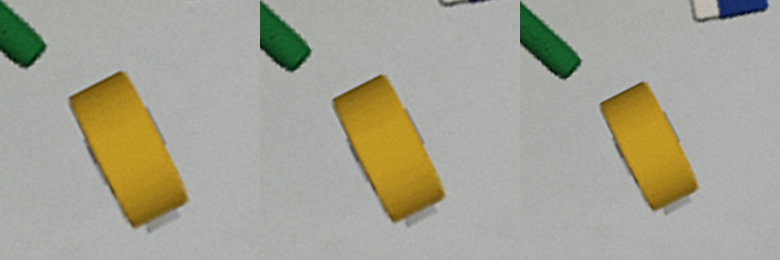

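Tape: body 26 mm thick and about 64 mm long plus the hook, 69.8 mm overall against 69 given. Its middle is at (0.4152,-0.3226) with the thin axis at 27°. I'll grip with the fingertips at z = 0.042, so the tips stay above the block when it is seated.

>>> {"fn": "play_rows", "kwargs": {
  "targets": "-1 0.04 -0.003 0 0;-1 0.061 -0.005 0.03 0;-1 0.061 -0.005 0.07 0;-1 0.061 -0.005 0.11 0;-1 0.061 -0.005 0.14 0;-1 0.061 -0.005 0.16 0;-1 0.061 -0.005 0.168 0;-1 0.061 -0.005 0.168 0",
  "squeeze": 40
}}

```text
clock: 4.3
tcp_pos: [0.4137, -0.3228, 0.0398]
orientation: [-1.641, -2.678, -0.001]
contact_force: [0.5, -0.4, 0.3]
grip_width: 0.0853
gripper_force: 0.0
```

>>> {"fn": "play_rows", "kwargs": {
  "targets": "-0.2 0 0 0 0;1 0 0 0 0;1 0 0 0 0;1 0 0 0 0;1 0 0 0 0;1 0 0 0 0;1 0 0 0 0;1 0 0 0 0"
}}

```text
clock: 4.97
tcp_pos: [0.4136, -0.3243, 0.0414]
orientation: [1.644, 2.676, 0.001]
contact_force: [-1.2, 2.1, 7.9]
grip_width: 0.025
gripper_force: 39.1
```

```bash
python3 - <<'E'
from h import *
tgt(.4152,-.3226,.042,27); print(r.get_obs()['contact_force'],r.get_obs()['gripper_force'])
E
```

```text
t 4.97 tcp [ 0.4136 -0.3243  0.0414] ytool 26.9 shift [ 0.0008  0.0021 -0.0006] spin -0.0023 j [ 0.11  0.57  0.56  2.08 -0.51  0.62  1.5 ] w 0.025
[-1.1603983   2.10024861  7.93122742] 39.121829685755074
```

>>> {"fn": "play_rows", "kwargs": {
  "targets": "1 0 0 -0.03 0;1 0 0 -0.07 0;1 0 0 -0.11 0;1 0.01 0.01 -0.15 0;1 0.03 0.025 -0.18 0;1 0.055 0.046 -0.2 0;1 0.085 0.072 -0.21 -0.02;1 0.115 0.097 -0.21 -0.036"
}}

```text
clock: 5.63
tcp_pos: [0.4487, -0.1772, 0.2531]
orientation: [1.595, 2.701, 0.005]
contact_force: [0.8, 0.0, -2.1]
grip_width: 0.0249
gripper_force: 40.7
```

>>> {"fn": "play_rows", "kwargs": {
  "targets": "1 0.032 0.025 0 0;1 0.063 0.05 0 0;1 0.095 0.075 0 0;1 0.126 0.1 0 0;1 0.158 0.126 0 0;1 0.19 0.151 0 0;1 0.22 0.176 0 0;1 0.24 0.19 0 0"
}}

```text
clock: 6.3
tcp_pos: [0.4976, 0.1289, 0.2504]
orientation: [-1.59, -2.709, -0.002]
contact_force: [0.7, 0.1, -1.4]
grip_width: 0.0252
gripper_force: 40.6
```

```bash
python3 - <<'E'
from h import *
tgt(.5298,.1728,.22,29)
E
```

```text
t 6.3 tcp [0.4976 0.1289 0.2504] ytool 29.2 shift [0.0226 0.0494 0.0305] spin 0.0029 j [-0.83  0.2   0.53  1.94 -0.12  1.03  0.26] w 0.0252
```

>>> {"fn": "play_rows", "kwargs": {
  "targets": "1 0.015 0.033 0.01 0;1 0.0226 0.049 0.02 0.003;1 0.0226 0.049 0.03 0.003;1 0.0226 0.049 0.03 0.003;1 0.0226 0.049 0.03 0.003;1 0.0226 0.049 0.03 0.003"
}}

```text
clock: 6.8
tcp_pos: [0.5294, 0.1661, 0.2208]
orientation: [-1.603, -2.702, 0.0]
contact_force: [0.7, -0.6, -0.9]
grip_width: 0.025
gripper_force: 40.7
```

```bash
python3 - <<'E'
from h import *
w,c=save('wrist','w4.png'); tgt(.5298,.1728,.145,29)
cv2.imwrite('pics/c5.png',cv2.resize(w[100:400,200:440,::-1],None,fx=2,fy=2,interpolation=cv2.INTER_CUBIC))
ex=np.array([.8746,.4848]);ey=np.array([-.4848,.8746]);G=np.array([.508,.2122])
for n,a in(('round',.067),('small',.022),('large',-.045)): print(n,np.round(proj(c,[*(G+ey*a),.14],True),1))
for a in(-.008,-.082): print('large ends', [np.round(proj(c,[*(G+ey*a+ex*b),.14],True),1) for b in(-.017,.017)])
E
```

```text
t 6.85 tcp [0.5296 0.1664 0.2211] ytool 28.6 shift [0.0055 0.0032 0.0761] spin -0.0063 j [-0.83  0.31  0.51  1.88 -0.18  0.99  0.26] w 0.0252
round [316.   48.4]
small [316.5 109.7]
large [316.9 200.3]
large ends [array([293.2, 151.3]), array([340.1, 151.1])]
large ends [array([295.5, 245.5]), array([338.5, 245.1])]
```

View pics/c5.png

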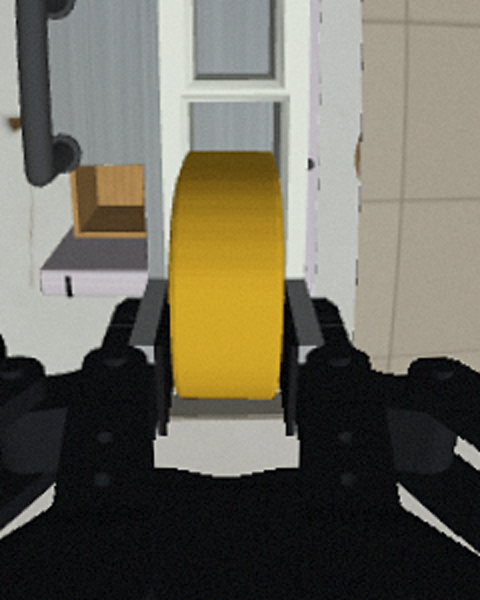

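The pocket's far edge is seen at crop (190–276,102) against a predicted (186–280,102), so the gate pose is good. I'll shift by the remainder and lower slowly. All 10 pictures are used, so I'll check by numbers from here.

>>> {"fn": "play_rows", "kwargs": {
  "targets": "1 0.0055 0.003 0.01 -0.006;1 0.0055 0.003 0.02 -0.006;1 0.0055 0.003 0.028 -0.006;1 0.0055 0.003 0.028 -0.006;1 0.0055 0.003 0.028 -0.006;1 0.0055 0.003 0.028 -0.006"
}}

```text
clock: 7.35
tcp_pos: [0.5297, 0.1738, 0.1923]
orientation: [1.592, 2.708, -0.0]
contact_force: [0.5, 0.2, -1.4]
grip_width: 0.0249
gripper_force: 40.6
```

```bash
python3 - <<'E'
from h import *
tgt(.5298,.1728,.143,29)
E
```

```text
t 7.35 tcp [0.5297 0.1738 0.1923] ytool 29.1 shift [-0.0009 -0.0004  0.0493] spin 0.0015 j [-0.83  0.35  0.5   1.91 -0.21  0.93  0.28] w 0.0249
```

>>> {"fn": "play_rows", "kwargs": {
  "targets": "1 -0.0005 0 0.006 0;1 -0.0005 0 0.012 0;1 -0.0005 0 0.018 0;1 -0.0005 0 0.024 0;1 -0.0005 0 0.03 0;1 -0.0005 0 0.036 0;1 -0.0005 0 0.042 0;1 -0.0005 0 0.047 0"
}}

```text
clock: 8.02
tcp_pos: [0.5297, 0.1735, 0.1446]
orientation: [-1.592, -2.708, 0.001]
contact_force: [1.2, -0.2, -1.0]
grip_width: 0.025
gripper_force: 40.7
```

>>> {"fn": "play_rows", "kwargs": {
  "targets": "1 0 0 0 0;1 0 0 0 0"
}}

```text
clock: 8.18
tcp_pos: [0.5297, 0.1735, 0.1451]
orientation: [-1.592, -2.708, 0.001]
contact_force: [0.2, 0.3, -1.7]
grip_width: 0.0248
gripper_force: 40.7
```

It's in the pocket, with no side force. A little lower, then open and rise.

>>> {"fn": "play_rows", "kwargs": {
  "targets": "1 0 0 0.003 0;1 0 0 0.003 0;0 0 0 0.003 0;-0.5 0 0 0.003 0;-1 0 0 0.003 0;-1 0 0 0.003 0;-1 0 0 0.003 0;-1 0 0 0.003 0"
}}

```text
clock: 8.85
tcp_pos: [0.5299, 0.1736, 0.1425]
orientation: [1.592, 2.708, 0.0]
contact_force: [-0.3, 0.5, -1.0]
grip_width: 0.0851
gripper_force: 0.0
```

>>> {"fn": "play_rows", "kwargs": {
  "targets": "-1 0 0 -0.02 0;-1 0 0 -0.06 0;-1 0 0 -0.1 0;-1 0 0 -0.13 0;-1 0 0 -0.13 0;-1 0 0 -0.13 0"
}}

```text
clock: 9.35
tcp_pos: [0.5309, 0.174, 0.2743]
orientation: [1.591, 2.707, 0.006]
contact_force: [-0.7, -0.3, -1.0]
grip_width: 0.0853
gripper_force: 0.0
```

```bash
python3 - <<'E'
from h import *
tgt(.4607,-.1762,.25,104.6)
w,c=save('wrist','w5.png'); w=w[:,:,::-1].copy()
x,y=.5298,.1728
im=rectify(w,c,x,y,.161); m=cv2.inRange(cv2.cvtColor(im,cv2.COLOR_BGR2HSV),(18,120,60),(32,255,255)); m=cv2.morphologyEx(m,cv2.MORPH_OPEN,np.ones((5,5)))
for k in cv2.findContours(m,0,2)[0]:
    if cv2.contourArea(k)>300:
        (a,b),sz,an=cv2.minAreaRect(k); print('centre',round(x-.06+a/2500,4),round(y+.06-b/2500,4),np.round(np.array(sz)/2.5,1),round(an,1))
E
```

```text
t 9.35 tcp [0.5309 0.174  0.2743] ytool 29.1 shift [-0.2718 -0.2318  0.0232] spin -1.3176 j [-0.86  0.26  0.53  1.82 -0.15  1.1   0.23] w 0.0853
centre 0.5272 0.1839 [58.  25.8] 60.5
```

Tape width at the seated top plane measures 25.8 mm against 26, so it is seated at the right height. Next the box.

>>> {"fn": "play_rows", "kwargs": {
  "targets": "-1 -0.02 -0.017 0 -0.12;-1 -0.048 -0.04 0 -0.24;-1 -0.075 -0.065 0 -0.36;-1 -0.1 -0.085 0 -0.48;-1 -0.13 -0.11 0 -0.6;-1 -0.155 -0.132 0 -0.72;-1 -0.18 -0.155 0 -0.84;-1 -0.2 -0.17 0 -0.96"
}}

```text
clock: 10.07
tcp_pos: [0.4761, -0.0867, 0.2708]
orientation: [-0.156, -3.134, 0.001]
contact_force: [0.1, -1.2, 0.5]
grip_width: 0.0851
gripper_force: 0.0
```

```bash
python3 - <<'E'
from h import *
tgt(.4607,-.1762,.20,104.6)
E
```

```text
t 10.07 tcp [ 0.4761 -0.0867  0.2708] ytool 84.3 shift [ 0.0062 -0.0906  0.0709] spin -0.3542 j [-0.46  0.12  0.57  1.98 -0.07  1.07  1.61] w 0.0851
```

>>> {"fn": "play_rows", "kwargs": {
  "targets": "-1 0.002 -0.03 0.01 -0.1;-1 0.004 -0.06 0.03 -0.2;-1 0.006 -0.09 0.05 -0.3;-1 0.006 -0.09 0.07 -0.354;-1 0.006 -0.09 0.07 -0.354;-1 0.006 -0.09 0.07 -0.354"
}}

```text
clock: 10.57
tcp_pos: [0.4618, -0.1723, 0.2008]
orientation: [0.389, -3.113, -0.002]
contact_force: [0.4, 0.4, -0.3]
grip_width: 0.0854
gripper_force: 0.0
```

```bash
python3 - <<'E'
from h import *
tgt(.4607,-.1762,.043,104.6)
w,c=save('wrist','w6.png'); w=w[:,:,::-1].copy()
x,y=.4607,-.1762
im=rectify(w,c,x,y,.058); m=cv2.inRange(cv2.cvtColor(im,cv2.COLOR_BGR2HSV),(60,80,20),(90,255,255)); m=cv2.morphologyEx(m,cv2.MORPH_OPEN,np.ones((5,5)))
for k in cv2.findContours(m,0,2)[0]:
    if cv2.contourArea(k)>300:
        (a,b),sz,an=cv2.minAreaRect(k); print('centre',round(x-.06+a/2500,4),round(y+.06-b/2500,4),np.round(np.array(sz)/2.5,1),round(an,1))
E
```

```text
t 10.57 tcp [ 0.4618 -0.1723  0.2008] ytool 104.2 shift [ 0.0013 -0.0038  0.1578] spin -0.0063 j [-0.26  0.23  0.58  2.04 -0.16  0.91  2.22] w 0.0854
centre 0.4566 -0.1766 [23.4 43.1] 75.3
```

>>> {"fn": "play_rows", "kwargs": {
  "targets": "-1 0.0013 -0.0036 0.035 -0.006;-1 0.0013 -0.0036 0.07 -0.006;-0.5 0.0013 -0.0036 0.105 -0.006;-0.2 0.0013 -0.0036 0.135 -0.006;0 0.0013 -0.0036 0.15 -0.006;0 0.0013 -0.0036 0.158 -0.006;0 0.0013 -0.0036 0.158 -0.006;0 0.0013 -0.0036 0.158 -0.006",
  "squeeze": 30
}}

```text
clock: 11.28
tcp_pos: [0.4642, -0.1761, 0.0453]
orientation: [-0.404, 3.114, -0.0]
contact_force: [-0.3, -0.5, 0.5]
grip_width: 0.0429
gripper_force: 0.0
```

>>> {"fn": "play_rows", "kwargs": {
  "targets": "0.3 0 0 0 0;1 0 0 0 0;1 0 0 0 0;1 0 0 0 0;1 0 0 0 0;1 0 0 0 0"
}}

```text
clock: 11.78
tcp_pos: [0.4645, -0.1765, 0.0459]
orientation: [-0.403, 3.113, -0.0]
contact_force: [-0.3, 1.3, 8.1]
grip_width: 0.0227
gripper_force: 31.1
```

```bash
python3 - <<'E'
from h import *
tgt(.4605,-.176,.25,104.6)
E
```

```text
t 11.78 tcp [ 0.4645 -0.1765  0.0459] ytool 104.7 shift [ 0.0031  0.0014 -0.2041] spin 0.0025 j [-0.11  0.5   0.44  2.14 -0.38  0.57  2.43] w 0.0227
```

>>> {"fn": "play_rows", "kwargs": {
  "targets": "1 0 0 -0.03 0;1 0 0 -0.07 0;1 0 0 -0.11 0;1 -0.003 0.01 -0.15 0.1;1 -0.01 0.03 -0.18 0.2;1 -0.02 0.055 -0.2 0.32;1 -0.03 0.085 -0.2 0.44;1 -0.04 0.12 -0.2 0.56"
}}

```text
clock: 12.45
tcp_pos: [0.4724, -0.057, 0.2467]
orientation: [0.426, 3.108, 0.003]
contact_force: [0.3, 0.6, -1.1]
grip_width: 0.0233
gripper_force: 30.2
```

```bash
python3 - <<'E'
from h import *
tgt(.499,.2285,.25,29)
E
```

```text
t 12.45 tcp [ 0.4724 -0.057   0.2467] ytool 74.4 shift [ 0.0511  0.2822 -0.0027] spin 0.7924 j [-0.59  0.13  0.64  2.03 -0.09  1.    1.4 ] w 0.0233
```

>>> {"fn": "play_rows", "kwargs": {
  "targets": "1 0.007 0.037 0 0.12;1 0.014 0.074 0 0.24;1 0.021 0.11 0 0.36;1 0.028 0.147 0 0.48;1 0.034 0.184 0 0.6;1 0.04 0.22 0 0.72;1 0.046 0.255 0 0.792;1 0.051 0.282 0 0.792"
}}

```text
clock: 13.12
tcp_pos: [0.4953, 0.2318, 0.2449]
orientation: [-1.587, -2.711, -0.002]
contact_force: [-0.7, -0.2, -0.8]
grip_width: 0.0231
gripper_force: 30.2
```

>>> {"fn": "play_rows", "kwargs": {
  "targets": "1 0 0 0.02 0;1 0 0 0.03 0;1 0 0 0.03 0"
}}

```text
clock: 13.37
tcp_pos: [0.4941, 0.2269, 0.2124]
orientation: [-1.583, -2.712, 0.007]
contact_force: [-0.4, -0.0, -0.7]
grip_width: 0.0232
gripper_force: 30.2
```

```bash
python3 - <<'E'
from h import *
tgt(.499,.2285,.21,29)
w,c=save('wrist','w7.png'); w=w[:,:,::-1].copy()
o=r.get_obs(); p=o['tcp_pos']
# held box top plane: tcp z + .0121
x,y=p[0]+0,p[1]
z=p[2]+.0121
im=rectify(w,c,x,y,z); m=cv2.inRange(cv2.cvtColor(im,cv2.COLOR_BGR2HSV),(60,80,20),(90,255,255)); m=cv2.morphologyEx(m,cv2.MORPH_OPEN,np.ones((5,5)))
M=rot(o['orientation'])
for k in cv2.findContours(m,0,2)[0]:
    if cv2.contourArea(k)>300:
        P=k[:,0,:].astype(float); W=np.stack([-.06+P[:,0]/2500,.06-P[:,1]/2500],1)
        print('tool x extent',(W@M[:2,0]).min().round(4),(W@M[:2,0]).max().round(4),'tool y',(W@M[:2,1]).min().round(4),(W@M[:2,1]).max().round(4))
# pocket mouth check: sample brightness along gate y through small/round pocket at z=.14
ex=np.array([.8746,.4848]);ey=np.array([-.4848,.8746]);G=np.array([.508,.2122])
g=cv2.cvtColor(w,cv2.COLOR_BGR2GRAY)
f=lambda a,b:int(g[tuple(int(round(q)) for q in proj(c,[*(G+ex*a+ey*b),.14],True)[::-1])])
print('ex scan at y=.067',[(a,f(a/1000,.067)) for a in range(-34,36,2)])
print('ey scan x=0',[(b,f(0,b/1000)) for b in range(20,108,2)])
E
```

```text
t 13.37 tcp [0.4941 0.2269 0.2124] ytool 29.5 shift [-0.001   0.0051  0.0023] spin 0.008 j [-0.99  0.31  0.55  1.92 -0.19  0.97  0.16] w 0.0232
tool x extent -0.012 0.0373 tool y -0.0121 0.012
ex scan at y=.067 [(-34, 124), (-32, 160), (-30, 154), (-28, 152), (-26, 234), (-24, 230), (-22, 229), (-20, 231), (-18, 229), (-16, 222), (-14, 130), (-12, 152), (-10, 158), (-8, 159), (-6, 158), (-4, 152), (-2, 156), (0, 149), (2, 155), (4, 155), (6, 162), (8, 156), (10, 156), (12, 87), (14, 89), (16, 159), (18, 184), (20, 230), (22, 229), (24, 231), (26, 230), (28, 195), (30, 201), (32, 203), (34, 201)]
ey scan x=0 [(20, 34), (22, 31), (24, 30), (26, 26), (28, 26), (30, 26), (32, 23), (34, 70), (36, 157), (38, 154), (40, 153), (42, 153), (44, 151), (46, 199), (48, 231), (50, 199), (52, 199), (54, 105), (56, 105), (58, 123), (60, 153), (62, 154), (64, 151), (66, 153), (68, 152), (70, 152), (72, 150), (74, 153), (76, 153), (78, 153), (80, 151), (82, 177), (84, 185), (86, 234), (88, 230), (90, 229), (92, 229), (94, 229), (96, 229), (98, 230), (100, 229), (102, 230), (104, 20), (106, 60)]
```

Block edges are found at ±27 mm and +103 mm along the gate axes, so the gate pose is confirmed. The box is centred between the fingers. Align and lower.

>>> {"fn": "play_rows", "kwargs": {
  "targets": "1 -0.0024 0.005 0 0.008;1 -0.0024 0.005 0.003 0.008;1 -0.0024 0.005 0.003 0.008;1 -0.0024 0.005 0.003 0.008;1 -0.0024 0.005 0.003 0.008"
}}

```text
clock: 13.83
tcp_pos: [0.5015, 0.2283, 0.2117]
orientation: [1.595, 2.707, 0.001]
contact_force: [-0.1, 0.8, -0.4]
grip_width: 0.0231
gripper_force: 30.2
```

```bash
python3 - <<'E'
from h import *
tgt(.4996,.2273,.149,29)
E
```

```text
t 13.83 tcp [0.5015 0.2283 0.2117] ytool 29.0 shift [-0.     -0.0021  0.0627] spin -0.0003 j [-0.98  0.32  0.55  1.9  -0.2   0.97  0.16] w 0.0231
```

>>> {"fn": "play_rows", "kwargs": {
  "targets": "1 0 -0.002 0.004 0;1 0 -0.002 0.012 0;1 0 -0.002 0.02 0;1 0 -0.002 0.028 0;1 0 -0.002 0.036 0;1 0 -0.002 0.044 0;1 0 -0.002 0.052 0;1 0 -0.002 0.059 0"
}}

```text
clock: 14.5
tcp_pos: [0.4993, 0.2275, 0.1512]
orientation: [-1.594, -2.707, 0.001]
contact_force: [0.6, 0.1, -0.6]
grip_width: 0.0233
gripper_force: 30.2
```

>>> {"fn": "play_rows", "kwargs": {
  "targets": "1 0 0 0.002 0;1 0 0 0.003 0;1 0 0 0.003 0"
}}

```text
clock: 14.75
tcp_pos: [0.4996, 0.2276, 0.1492]
orientation: [1.594, 2.707, -0.0]
contact_force: [0.3, 0.2, 0.2]
grip_width: 0.0235
gripper_force: 30.2
```

>>> {"fn": "play_rows", "kwargs": {
  "targets": "1 0 0 0.002 0;1 0 0 0.003 0;0.5 0 0 0.003 0;0 0 0 0.003 0;-0.5 0 0 0.003 0;-1 0 0 0.003 0;-1 0 0 0.003 0;-1 0 0 0.003 0"
}}

```text
clock: 15.42
tcp_pos: [0.4996, 0.2277, 0.1464]
orientation: [1.594, 2.707, 0.0]
contact_force: [0.8, -0.2, -0.2]
grip_width: 0.0821
gripper_force: 0.0
```

>>> {"fn": "play_rows", "kwargs": {
  "targets": "-1 0 0 -0.02 0;-1 0 0 -0.06 0;-1 0 0 -0.1 0;-1 0 0 -0.13 0;-1 0 0 -0.13 0"
}}

```text
clock: 15.83
tcp_pos: [0.5029, 0.2287, 0.2828]
orientation: [1.593, 2.703, 0.016]
contact_force: [1.2, 0.1, 0.3]
grip_width: 0.085
gripper_force: 0.0
```

```bash
python3 - <<'E'
from h import *
tgt(.5265,-.2727,.25,29)
w,c=save('wrist','w8.png'); w=w[:,:,::-1].copy()
ex=np.array([.8746,.4848]);ey=np.array([-.4848,.8746]);G=np.array([.508,.2122])
x,y=G+ey*.022
for z in(.157,):
    im=rectify(w,c,x,y,z); m=cv2.inRange(cv2.cvtColor(im,cv2.COLOR_BGR2HSV),(60,80,20),(90,255,255)); m=cv2.morphologyEx(m,cv2.MORPH_OPEN,np.ones((5,5)))
    for k in cv2.findContours(m,0,2)[0]:
        if cv2.contourArea(k)>300:
            (a,b),sz,an=cv2.minAreaRect(k); print('centre',round(x-.06+a/2500,4),round(y+.06-b/2500,4),np.round(np.array(sz)/2.5,1),round(an,1), 'expect',x,y)
E
```

```text
t 15.83 tcp [0.5029 0.2287 0.2828] ytool 29.0 shift [-0.4501 -0.2226  0.0298] spin -0.0004 j [-1.02  0.24  0.58  1.83 -0.15  1.11  0.12] w 0.085
centre 0.4984 0.2361 [42.6 23.6] 61.5 expect 0.4973344 0.2314412
```

The box sits upright at its seated height: width 23.6 mm at the 157 mm plane. Now the glue stick.

>>> {"fn": "play_rows", "kwargs": {
  "targets": "-1 -0.037 -0.018 0 0;-1 -0.074 -0.036 0 0;-1 -0.11 -0.055 0.01 0;-1 -0.148 -0.073 0.02 0;-1 -0.185 -0.091 0.03 0;-1 -0.22 -0.11 0.03 0;-1 -0.26 -0.128 0.03 0;-1 -0.295 -0.146 0.03 0"
}}

```text
clock: 16.55
tcp_pos: [0.5139, -0.1023, 0.245]
orientation: [-1.593, -2.706, 0.001]
contact_force: [0.7, 0.5, -0.4]
grip_width: 0.0853
gripper_force: 0.0
```

>>> {"fn": "play_rows", "kwargs": {
  "targets": "-1 -0.03 -0.015 0 0;-1 -0.065 -0.033 0 0;-1 -0.1 -0.05 0 0;-1 -0.13 -0.065 0 0;-1 -0.15 -0.074 0 0;-1 -0.155 -0.077 0 0;-1 -0.155 -0.077 0 0"
}}

```text
clock: 17.13
tcp_pos: [0.5214, -0.2754, 0.2451]
orientation: [-1.598, -2.703, 0.002]
contact_force: [-0.1, -0.7, -0.7]
grip_width: 0.0848
gripper_force: 0.0
```

```bash
python3 - <<'E'
from h import *
tgt(.5265,-.2727,.053,29)
w,c=save('wrist','w9.png'); w=w[:,:,::-1].copy(); print(c['position'])
x,y=.5265,-.2727
im=rectify(w,c,x,y,.083); h=cv2.cvtColor(im,cv2.COLOR_BGR2HSV); m=cv2.inRange(h,(0,120,60),(8,255,255))|cv2.inRange(h,(172,120,60),(180,255,255)); m=cv2.morphologyEx(m,cv2.MORPH_OPEN,np.ones((5,5)))
for k in cv2.findContours(m,0,2)[0]:
    if cv2.contourArea(k)>300:
        P=k[:,0,:]; W=np.stack([x-.06+P[:,0]/2500,y+.06-P[:,1]/2500],1); d=np.array([.4848,-.8746]);n=np.array([.8746,.4848])
        (a,b),rad=cv2.minEnclosingCircle(k); print('circ',x-.06+a/2500,y+.06-b/2500,rad/2.5,'extent from est centre: along -tool x',((W-[x,y])@d).min().round(4),((W-[x,y])@d).max().round(4),'tool y',((W-[x,y])@n).min().round(4),((W-[x,y])@n).max().round(4))
E
```

```text
t 17.13 tcp [ 0.5214 -0.2754  0.2451] ytool 28.8 shift [-0.0002  0.0062  0.1921] spin -0.0036 j [-0.19  0.4   0.76  1.79 -0.3   1.08  1.17] w 0.0848
[ 0.48874288 -0.21436478  0.38788728]
circ 0.5269607116699219 -0.2720476196289062 13.471731567382813 extent from est centre: along -tool x -0.0138 0.0131 tool y -0.0103 0.0119
```

>>> {"fn": "play_rows", "kwargs": {
  "targets": "-1 -0.001 0.006 0.035 -0.003;-1 -0.001 0.006 0.075 -0.003;-0.8 -0.001 0.006 0.115 -0.003;-0.5 -0.001 0.006 0.15 -0.003;-0.3 -0.001 0.006 0.18 -0.003;-0.2 -0.001 0.006 0.195 -0.003;-0.2 -0.001 0.006 0.2 -0.003;-0.2 -0.001 0.006 0.2 -0.003",
  "squeeze": 30
}}

```text
clock: 17.85
tcp_pos: [0.528, -0.2691, 0.0449]
orientation: [-1.585, -2.708, -0.0]
contact_force: [-0.9, 0.2, 0.7]
grip_width: 0.0514
gripper_force: 0.0
```

>>> {"fn": "play_rows", "kwargs": {
  "targets": "0.2 0 0 0 0;1 0 0 0 0;1 0 0 0 0;1 0 0 0 0;1 0 0 0 0;1 0 0 0 0"
}}

```text
clock: 18.35
tcp_pos: [0.5295, -0.2718, 0.0476]
orientation: [1.589, 2.708, 0.002]
contact_force: [0.5, 2.0, 6.5]
grip_width: 0.0229
gripper_force: 30.0
```

```bash
python3 - <<'E'
from h import *
ex=np.array([.8746,.4848]);ey=np.array([-.4848,.8746]);G=np.array([.508,.2122]); print(G+ey*.067)
tgt(.5273,-.2733,.25,29); o=r.get_obs(); print(o['gripper_force'],o['contact_force'])
E
```

```text
[0.4755184 0.2707982]
t 18.35 tcp [ 0.5295 -0.2718  0.0476] ytool 29.2 shift [-0.0005 -0.0023 -0.2024] spin 0.0032 j [-0.05  0.65  0.58  1.92 -0.52  0.72  1.34] w 0.0229
30.014327075332403 [0.54053869 2.01092585 6.5002152 ]
```

>>> {"fn": "play_rows", "kwargs": {
  "targets": "1 0 0 -0.03 0;1 0 0 -0.07 0;1 0 0 -0.11 0;1 0.01 0.005 -0.15 0;1 0.03 0.013 -0.185 0;1 0.055 0.024 -0.21 0;1 0.085 0.037 -0.23 0;1 0.12 0.052 -0.23 0.003"
}}

```text
clock: 19.02
tcp_pos: [0.517, -0.1428, 0.2808]
orientation: [1.595, 2.698, 0.005]
contact_force: [1.7, -0.2, -0.3]
grip_width: 0.0228
gripper_force: 29.6
```

>>> {"fn": "play_rows", "kwargs": {
  "targets": "1 0.037 0.016 0 0;1 0.074 0.032 0 0;1 0.11 0.048 0 0;1 0.148 0.064 0 0;1 0.185 0.08 0 0;1 0.222 0.096 0 0;1 0.26 0.112 0 0;1 0.295 0.128 0 0"
}}

```text
clock: 19.68
tcp_pos: [0.4833, 0.1807, 0.2767]
orientation: [-1.594, -2.707, -0.002]
contact_force: [1.2, -0.3, -1.1]
grip_width: 0.0232
gripper_force: 29.6
```

```bash
python3 - <<'E'
from h import *
tgt(.4755,.2708,.24,29)
E
```

```text
t 19.68 tcp [0.4833 0.1807 0.2767] ytool 29.0 shift [0.0825 0.0369 0.0368] spin 0.0006 j [-1.    0.18  0.61  1.91 -0.12  1.09  0.16] w 0.0232
```

>>> {"fn": "play_rows", "kwargs": {
  "targets": "1 0.035 0.016 0 0;1 0.065 0.03 0.01 0;1 0.08 0.036 0.025 0;1 0.08 0.036 0.036 0;1 0.08 0.036 0.036 0;1 0.08 0.036 0.036 0;1 0.08 0.036 0.036 0"
}}

```text
clock: 20.27
tcp_pos: [0.4777, 0.2642, 0.2411]
orientation: [1.598, 2.704, 0.001]
contact_force: [0.4, 0.0, -0.1]
grip_width: 0.0229
gripper_force: 29.6
```

```bash
python3 - <<'E'
from h import *
tgt(.4755,.2708,.20,29)
w,c=save('wrist','w10.png'); w=w[:,:,::-1].copy()
o=r.get_obs(); p=o['tcp_pos']; M=rot(o['orientation']); z=p[2]-.0476+.083
im=rectify(w,c,p[0],p[1],z); h=cv2.cvtColor(im,cv2.COLOR_BGR2HSV); m=cv2.inRange(h,(0,120,60),(8,255,255))|cv2.inRange(h,(172,120,60),(180,255,255)); m=cv2.morphologyEx(m,cv2.MORPH_OPEN,np.ones((5,5)))
for k in cv2.findContours(m,0,2)[0]:
    if cv2.contourArea(k)>300:
        P=k[:,0,:]; W=np.stack([-.06+P[:,0]/2500,.06-P[:,1]/2500],1)@M[:2,:2]; print('cap top rel TCP tool x',W[:,0].min().round(4),W[:,0].max().round(4),'y',W[:,1].min().round(4),W[:,1].max().round(4))
E
```

```text
t 20.27 tcp [0.4777 0.2642 0.2411] ytool 28.8 shift [0.0068 0.0012 0.0411] spin -0.0027 j [-1.07  0.28  0.55  1.88 -0.17  1.03  0.05] w 0.0229
cap top rel TCP tool x -0.0124 0.021 y -0.0111 0.0115
```

>>> {"fn": "play_rows", "kwargs": {
  "targets": "1 0.0075 0.001 0.01 -0.003;1 0.0075 0.001 0.025 -0.003;1 0.0075 0.001 0.038 -0.003;1 0.0075 0.001 0.038 -0.003;1 0.0075 0.001 0.038 -0.003;1 0.0075 0.001 0.038 -0.003"
}}

```text
clock: 20.82
tcp_pos: [0.4746, 0.2731, 0.203]
orientation: [1.591, 2.709, 0.001]
contact_force: [-0.0, 1.1, -0.2]
grip_width: 0.0228
gripper_force: 29.6
```

```bash
python3 - <<'E'
from h import *
tgt(.4750,.2717,.15,29)
E
```

```text
t 20.82 tcp [0.4746 0.2731 0.203 ] ytool 29.2 shift [-0.0014 -0.0003  0.053 ] spin 0.0028 j [-1.07  0.33  0.53  1.92 -0.2   0.95  0.07] w 0.0228
```

>>> {"fn": "play_rows", "kwargs": {
  "targets": "1 -0.0014 0 0.005 0;1 -0.0014 0 0.012 0;1 -0.0014 0 0.019 0;1 -0.0014 0 0.026 0;1 -0.0014 0 0.033 0;1 -0.0014 0 0.04 0;1 -0.0014 0 0.047 0;1 -0.0014 0 0.051 0"
}}

```text
clock: 21.48
tcp_pos: [0.4744, 0.2716, 0.1501]
orientation: [-1.59, -2.709, 0.002]
contact_force: [-0.3, 0.1, -0.8]
grip_width: 0.023
gripper_force: 29.6
```

>>> {"fn": "play_rows", "kwargs": {
  "targets": "1 0 0 0.002 0;1 0 0 0.002 0;1 0 0 0.002 0"
}}

```text
clock: 21.73
tcp_pos: [0.475, 0.2719, 0.1494]
orientation: [1.59, 2.709, 0.0]
contact_force: [0.8, 0.3, -0.3]
grip_width: 0.0226
gripper_force: 29.6
```

>>> {"fn": "play_rows", "kwargs": {
  "targets": "1 0 0 0.0015 0;1 0 0 0.0015 0;0.5 0 0 0.0015 0;0 0 0 0.0015 0;-0.5 0 0 0.0015 0;-1 0 0 0.0015 0;-1 0 0 0.0015 0;-1 0 0 0.0015 0"
}}

```text
clock: 22.4
tcp_pos: [0.4748, 0.2719, 0.1479]
orientation: [-1.59, -2.709, -0.0]
contact_force: [-0.7, -0.5, -0.2]
grip_width: 0.0809
gripper_force: 0.0
```

>>> {"fn": "play_rows", "kwargs": {
  "targets": "-1 0 0 -0.02 0;-1 0 0 -0.06 0;-1 0 0 -0.1 0;-1 0 0 -0.13 0;-1 0 0 -0.13 0;-1 0 0 -0.13 0"
}}

```text
clock: 22.9
tcp_pos: [0.4757, 0.2724, 0.2796]
orientation: [1.59, 2.709, 0.006]
contact_force: [-0.7, -0.2, -0.3]
grip_width: 0.085
gripper_force: 0.0
```

```bash
python3 - <<'E'
from h import *
ex=np.array([.8746,.4848]);ey=np.array([-.4848,.8746]);G=np.array([.508,.2122])
p=G-.076*ex; print('bar',p); tgt(p[0],p[1],.25,29)
w,c=save('wrist','w11.png'); w=w[:,:,::-1].copy()
def fit(x,y,z,lo,hi,half=.06):
    im=rectify(w,c,x,y,z,half); m=cv2.inRange(cv2.cvtColor(im,cv2.COLOR_BGR2HSV),lo,hi); m=cv2.morphologyEx(m,cv2.MORPH_OPEN,np.ones((5,5)))
    for k in cv2.findContours(m,0,2)[0]:
        if cv2.contourArea(k)>300:
            W=np.stack([x-half+k[:,0,0]/2500,y+half-k[:,0,1]/2500],1)-G; a,b=W@ex,W@ey
            print('gate x',a.min().round(4),a.max().round(4),'gate y',b.min().round(4),b.max().round(4))
print('bar');fit(*p,.135,(0,0,0),(180,255,85),.05)
print('glue');fit(*(G+.067*ey),.182,(0,120,60),(8,255,255))
print('box');fit(*(G+.022*ey),.157,(60,80,20),(90,255,255))
print('tape');fit(*(G-.045*ey),.161,(18,120,60),(32,255,255))
E
```

```text
bar [0.4415304 0.1753552]
t 22.9 tcp [0.4757 0.2724 0.2796] ytool 29.2 shift [-0.0681 -0.0773  0.0292] spin 0.0034 j [-1.1   0.24  0.57  1.84 -0.14  1.1   0.02] w 0.085
bar
gate x -0.1392 -0.0925 gate y -0.0459 0.0029
gate x -0.0631 -0.0353 gate y -0.0361 -0.0202
gate x -0.0844 -0.0599 gate y -0.0399 0.053
glue
gate x -0.0124 0.0104 gate y 0.0552 0.0839
box
gate x -0.0089 0.0149 gate y 0.004 0.0503
tape
gate x -0.0097 0.0164 gate y -0.0567 0.0038
```

All three read as seated: glue cap centred in its pocket, box and tape within their clearances. Now I'll go above the bar with the fingers half open.

>>> {"fn": "play_rows", "kwargs": {
  "targets": "-0.5 -0.025 -0.028 0 0;0 -0.05 -0.056 0.01 0;0 -0.068 -0.077 0.03 0.003;0 -0.068 -0.077 0.06 0.003;0 -0.068 -0.077 0.08 0.003;0 -0.068 -0.077 0.08 0.003;0 -0.068 -0.077 0.08 0.003;0 -0.068 -0.077 0.08 0.003",
  "squeeze": 60
}}

```text
clock: 23.62
tcp_pos: [0.441, 0.1751, 0.1981]
orientation: [1.594, 2.707, -0.001]
contact_force: [-0.3, 0.8, 0.9]
grip_width: 0.0428
gripper_force: 0.0
```

```bash
python3 - <<'E'
from h import *
tgt(.4412,.1752,.116,29)
E
```

```text
t 23.62 tcp [0.441  0.1751 0.1981] ytool 29.0 shift [-0.      0.0003  0.0821] spin 0.0005 j [-1.03  0.2   0.59  2.09 -0.14  0.89  0.15] w 0.0428
```

>>> {"fn": "play_rows", "kwargs": {
  "targets": "0 0 0 0.012 0;0 0 0 0.027 0;0 0 0 0.042 0;0 0 0 0.056 0;0 0 0 0.067 0;0 0 0 0.075 0;0 0 0 0.08 0;0 0 0 0.08 0"
}}

```text
clock: 24.28
tcp_pos: [0.4407, 0.175, 0.1174]
orientation: [-1.594, -2.707, 0.001]
contact_force: [0.3, 0.3, -0.2]
grip_width: 0.0427
gripper_force: 0.0
```

>>> {"fn": "play_rows", "kwargs": {
  "targets": "0.3 0 0 0 0;0.6 0 0 0 0;1 0 0 0 0;1 0 0 0 0;1 0 0 0 0;1 0 0 0 0;1 0 0 0 0"
}}

```text
clock: 24.87
tcp_pos: [0.4413, 0.1752, 0.1186]
orientation: [1.594, 2.707, 0.002]
contact_force: [-0.7, -0.5, 6.2]
grip_width: 0.0097
gripper_force: 58.6
```

```bash
python3 - <<'E'
from h import *
ex=np.array([.8746,.4848]);G=np.array([.508,.2122])
o=r.get_obs(); print((o['tcp_pos'][:2]-G)@ex,o['contact_force']@np.array([*ex,0]),o['contact_force'],o['grip_width'],o['gripper_force'],o['tcp_pos'])
E
```

```text
-0.07629681516216534 -0.8530394138689663 [-0.71574323 -0.46833825  6.23317671] 0.009663064909615198 58.60249221324921 [0.44126636 0.17521243 0.11855641]
```

The bar is gripped at gate x = -76.3 mm (nominal -76). Now pull 40 mm along -tool y.

>>> {"fn": "play_rows", "kwargs": {
  "targets": "1 0 -0.006 0 0;1 0 -0.012 0 0;1 0 -0.018 0 0;1 0 -0.024 0 0;1 0 -0.03 0 0;1 0 -0.035 0 0;1 0 -0.04 0 0;1 0 -0.04 0 0"
}}

```text
clock: 25.53
tcp_pos: [0.4086, 0.1571, 0.1187]
orientation: [1.591, 2.703, 0.01]
contact_force: [10.5, 5.6, -10.0]
grip_width: 0.0097
gripper_force: 58.4
```

>>> {"fn": "play_rows", "kwargs": {
  "targets": "1 0 0 0 0;1 0 0 0 0;1 0 0 0 0;1 0 0 0 0"
}}

```text
clock: 25.87
tcp_pos: [0.4092, 0.1574, 0.1187]
orientation: [1.591, 2.703, 0.01]
contact_force: [9.8, 4.0, -9.1]
grip_width: 0.0101
gripper_force: 58.5
```

```bash
python3 - <<'E'
from h import *
ex=np.array([.8746,.4848]);ey=np.array([-.4848,.8746]);G=np.array([.508,.2122])
o=r.get_obs(); print('gx',(o['tcp_pos'][:2]-G)@ex,'gy',(o['tcp_pos'][:2]-G)@ey,'F',o['contact_force']@np.array([*ex,0]),o['grip_width'],o['gripper_force'],o['tcp_pos'])
w,c=save('wrist','w12.png'); g=cv2.cvtColor(w,cv2.COLOR_RGB2GRAY)
save('scene','s12.png');
def scan(y,z,a0,a1): 
    return [(a,int(g[tuple(int(round(q)) for q in proj(c,[*(G+ex*a/1000+ey*y),z],True)[::-1])])) for a in range(a0,a1)]
print('left rail top',scan(.1,.094,-106,-60))
for y in(.045,.06): print('plate front',y,scan(y,.099,-106,-60))
s,cs=load('s12.png')
h=cv2.cvtColor(w,cv2.COLOR_RGB2HSV)
for nm,lo,hi in(('red',(0,120,60),(8,255,255)),('grn',(60,80,20),(90,255,255)),('yel',(18,150,60),(32,255,255))):
    m=cv2.inRange(h,lo,hi); q=[proj(c,[*(G+ey*b+ex*a),.15],True) for a in(-.03,.03) for b in(-.1,.1)]; q=np.array(q)
    x0,y0=q.min(0).astype(int).clip(0);x1,y1=q.max(0).astype(int).clip(0); print(nm,'pixels over block',int((m[y0:y1,x0:x1]>0).sum()))
E
```

```text
gx -0.11299771325482255 gy -3.986732168135109e-06 F 10.48066743400928 0.01012407706908073 58.481794595718384 [0.4091698  0.15741282 0.11870483]
left rail top [(-106, 202), (-105, 202), (-104, 198), (-103, 198), (-102, 200), (-101, 197), (-100, 195), (-99, 200), (-98, 196), (-97, 70), (-96, 70), (-95, 73), (-94, 149), (-93, 193), (-92, 200), (-91, 200), (-90, 202), (-89, 202), (-88, 201), (-87, 201), (-86, 203), (-85, 201), (-84, 205), (-83, 202), (-82, 205), (-81, 140), (-80, 21), (-79, 65), (-78, 154), (-77, 204), (-76, 202), (-75, 114), (-74, 126), (-73, 158), (-72, 157), (-71, 154), (-70, 153), (-69, 169), (-68, 198), (-67, 204), (-66, 201), (-65, 200), (-64, 202), (-63, 202), (-62, 202), (-61, 202)]
plate front 0.045 [(-106, 202), (-105, 201), (-104, 202), (-103, 201), (-102, 204), (-101, 200), (-100, 200), (-99, 200), (-98, 200), (-97, 203), (-96, 103), (-95, 60), (-94, 50), (-93, 49), (-92, 46), (-91, 121), (-90, 139), (-89, 143), (-88, 148), (-87, 146), (-86, 140), (-85, 143), (-84, 137), (-83, 141), (-82, 147), (-81, 141), (-80, 141), (-79, 145), (-78, 139), (-77, 114), (-76, 120), (-75, 157), (-74, 160), (-73, 154), (-72, 146), (-71, 153), (-70, 155), (-69, 151), (-68, 156), (-67, 151), (-66, 155), (-65, 161), (-64, 162), (-63, 156), (-62, 160), (-61, 162)]
plate front 0.06 [(-106, 199), (-105, 202), (-104, 199), (-103, 200), (-102, 203), (-101, 201), (-100, 202), (-99, 201), (-98, 203), (-97, 203), (-96, 154), (-95, 53), (-94, 53), (-93, 49), (-92, 51), (-91, 97), (-90, 143), (-89, 143), (-88, 146), (-87, 134), (-86, 137), (-85, 136), (-84, 131), (-83, 134), (-82, 142), (-81, 145), (-80, 132), (-79, 138), (-78, 142), (-77, 105), (-76, 121), (-75, 158), (-74, 158), (-73, 151), (-72, 153), (-71, 153), (-70, 151), (-69, 153), (-68, 155), (-67, 155), (-66, 156), (-65, 159), (-64, 157), (-63, 157), (-62, 163), (-61, 167)]
red pixels over block 0
grn pixels over block 9
yel pixels over block 256
```

It is 36.7 mm out. The black line is at gate x ≈ -79.9 and the plate edge at ≈ -76.7, so both measures say about 3.3 mm more is needed.

>>> {"fn": "play_rows", "kwargs": {
  "targets": "1 0 -0.002 0 0;1 0 -0.0036 0 0;1 0 -0.0036 0 0;1 0 -0.0036 0 0;1 0 -0.0036 0 0;1 0 -0.0036 0 0"
}}

```text
clock: 26.47
tcp_pos: [0.4062, 0.1558, 0.1187]
orientation: [1.591, 2.703, 0.011]
contact_force: [10.3, 5.5, -10.8]
grip_width: 0.0097
gripper_force: 58.6
```

```bash
python3 - <<'E'
from h import *
ex=np.array([.8746,.4848]);ey=np.array([-.4848,.8746]);G=np.array([.508,.2122])
o=r.get_obs(); print('t',o['clock'],'gx',(o['tcp_pos'][:2]-G)@ex,'F',o['contact_force'],o['grip_width'],o['tcp_pos'])
w,c=save('wrist','w13.png'); g=cv2.cvtColor(w,cv2.COLOR_RGB2GRAY); print('cam gx',(c['position'][:2]-G)@ex,(c['position'][:2]-G)@ey,c['position'][2])
gf=lambda x,y,z:float(cv2.getRectSubPix(g,(1,1),tuple(map(float,proj(c,[*(G+ex*x+ey*y),z],True))))[0,0])
for y,z in((.1,.094),(.103,.094),(.097,.099),(.06,.099),(.045,.099)): print(y,z,[(a/10,round(gf(a/1e4,y,z))) for a in range(-840,-690,7)])
w=w[:,:,::-1].copy()
def fit(n,b,z,lo,hi,half=.06):
    x,y=G+b*ey
    im=rectify(w,c,x,y,z,half); m=cv2.inRange(cv2.cvtColor(im,cv2.COLOR_BGR2HSV),lo,hi); m=cv2.morphologyEx(m,cv2.MORPH_OPEN,np.ones((5,5)))
    for k in cv2.findContours(m,0,2)[0]:
        if cv2.contourArea(k)>200:
            W=np.stack([x-half+k[:,0,0]/2500,y+half-k[:,0,1]/2500],1)-G; a,b_=W@ex,W@ey
            print(n,z,'gate x',a.min().round(4),a.max().round(4),'gate y',b_.min().round(4),b_.max().round(4))
for z in(.161,.065): fit('tape',-.045,z,(18,120,60),(32,255,255)); fit('box',.022,z,(60,80,20),(90,255,255)); fit('glue',.067,z,(0,120,60),(8,255,255))
s,cs=load('s12.png'); h=cv2.cvtColor(s,cv2.COLOR_BGR2HSV)[130:215,245:335]; h0=cv2.cvtColor(load('scene0.png')[0],cv2.COLOR_BGR2HSV)[130:215,245:335]
for n,lo,hi in(('tape',(22,150,60),(32,255,255)),('box',(60,80,20),(90,255,255)),('glue',(0,140,60),(6,255,255))):
    m=cv2.inRange(h,lo,hi)&~cv2.inRange(h0,lo,hi); q=cv2.findNonZero(m); print('scene',n,0 if q is None else (len(q),q[:,0].mean(0)+[245,130]))
E
```

```text
t 26.4667 gx -0.11638503766557326 F [ 10.31962664   5.48572207 -10.75066647] 0.009706565922673159 [0.4062175  0.15575186 0.11871707]
cam gx -0.11719357203944762 0.06946735986506439 0.26138600518454863
0.1 0.094 [(-84.0, 203), (-83.3, 204), (-82.6, 204), (-81.9, 203), (-81.2, 151), (-80.5, 30), (-79.8, 23), (-79.1, 27), (-78.4, 38), (-77.7, 81), (-77.0, 139), (-76.3, 158), (-75.6, 156), (-74.9, 155), (-74.2, 155), (-73.5, 153), (-72.8, 152), (-72.1, 160), (-71.4, 193), (-70.7, 204), (-70.0, 203), (-69.3, 204)]
0.103 0.094 [(-84.0, 204), (-83.3, 203), (-82.6, 203), (-81.9, 208), (-81.2, 185), (-80.5, 17), (-79.8, 22), (-79.1, 24), (-78.4, 37), (-77.7, 71), (-77.0, 139), (-76.3, 154), (-75.6, 158), (-74.9, 155), (-74.2, 153), (-73.5, 153), (-72.8, 151), (-72.1, 155), (-71.4, 196), (-70.7, 206), (-70.0, 205), (-69.3, 204)]
0.097 0.099 [(-84.0, 198), (-83.3, 199), (-82.6, 197), (-81.9, 87), (-81.2, 28), (-80.5, 27), (-79.8, 31), (-79.1, 60), (-78.4, 122), (-77.7, 160), (-77.0, 156), (-76.3, 157), (-75.6, 159), (-74.9, 153), (-74.2, 151), (-73.5, 157), (-72.8, 187), (-72.1, 201), (-71.4, 202), (-70.7, 201), (-70.0, 201), (-69.3, 201)]
0.06 0.099 [(-84.0, 138), (-83.3, 145), (-82.6, 143), (-81.9, 138), (-81.2, 141), (-80.5, 97), (-79.8, 99), (-79.1, 149), (-78.4, 158), (-77.7, 161), (-77.0, 156), (-76.3, 151), (-75.6, 150), (-74.9, 152), (-74.2, 156), (-73.5, 155), (-72.8, 152), (-72.1, 154), (-71.4, 154), (-70.7, 152), (-70.0, 152), (-69.3, 158)]
0.045 0.099 [(-84.0, 82), (-83.3, 80), (-82.6, 81), (-81.9, 83), (-81.2, 76), (-80.5, 69), (-79.8, 86), (-79.1, 145), (-78.4, 160), (-77.7, 161), (-77.0, 156), (-76.3, 150), (-75.6, 150), (-74.9, 153), (-74.2, 155), (-73.5, 153), (-72.8, 152), (-72.1, 154), (-71.4, 155), (-70.7, 151), (-70.0, 154), (-69.3, 157)]
glue 0.065 gate x -0.0814 -0.0727 gate y 0.0395 0.0514
scene tape (49, array([295.57142857, 187.42857143]))
scene box (20, array([290.85, 183.9 ]))
scene glue 0
```

Plate edge at -79.8, within the black line, and TCP travel is 40.1 mm. One last check that box, tape and glue are down in the carton.

```bash
python3 - <<'E'
from h import *
ex=np.array([.8746,.4848]);ey=np.array([-.4848,.8746]);G=np.array([.508,.2122])
save('scene','s14.png'); s,cs=load('s14.png'); P=lambda a,b,z:np.round(proj(cs,[*(G+ex*a+ey*b),z]),0)
print('carton rim corners',[P(a,b,.055) for a in(-.085,.029) for b in(-.09,.09)],'block bottom front',P(-.027,-.1,.1),P(-.027,.1,.1),'tape seated top',P(0,-.045,.161),'box seated',P(0,.022,.157),'glue seated',P(0,.067,.182))
h=cv2.cvtColor(s,cv2.COLOR_BGR2HSV);h0=cv2.cvtColor(load('scene0.png')[0],cv2.COLOR_BGR2HSV)
for n,lo,hi in(('tape',(22,150,60),(32,255,255)),('box',(60,80,20),(90,255,255)),('glue',(0,140,60),(6,255,255))):
    m=(cv2.inRange(h,lo,hi)&~cv2.inRange(h0,lo,hi)); k=np.zeros_like(m);k[120:215,245:335]=m[120:215,245:335]
    k_=cv2.connectedComponentsWithStats(k); print(n,[(a[:5].tolist()) for a in k_[2][1:] if a[4]>3])
o=r.get_obs(); print(o['clock'],(o['tcp_pos'][:2]-G)@ex)
E
```

```text
carton rim corners [array([301., 195.]), array([257., 180.]), array([317., 180.]), array([275., 167.])] block bottom front [312. 176.] [264. 162.] tape seated top [302. 153.] box seated [286. 149.] glue seated [275. 140.]
tape [[293, 182, 7, 12, 46]]
box [[290, 181, 3, 7, 19]]
glue []
26.5667 -0.11636758678068995
```

```bash
python3 -c "
from bench import r
print(r.hand_in())"
```

```text
the job is handed in; nothing more can be done
None
```

I handed the job in at 26.6 s with the shutter held about 40 mm out, level with the black lines: the cameras show the tape measure and staples box in the carton, and the glue stick has left its pocket but was only seen in part, inside the carton.

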